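# Tip the blue bottle caps into the wash basket

## Robot

A 7-joint arm with a two-finger parallel gripper is mounted at the origin on the work surface. World frame = base frame: x ahead of the robot, y to its left, z up, the work surface at z = 0. Lengths are in m, angles in rad, forces in N, time in s.
With the tool pointing down it reaches from about 0.425 to 0.95 m from the base axis. Payload 16.7 kg.
Tool frame: the origin (TCP) lies between the finger pads; the fingertips stand 19 mm ahead of it and the grasp point (between the pads) is the TCP (ctrl.tips_ahead is the distance from the TCP to the fingertips, in m); z points along the fingers, y is the line along which they close (so a half turn about z gives the same grasp; the last joint's range is limited). The gripper opens to 94 mm and grips with 3 to 60 N. Pads are 16 mm wide; open, the fingers measure 119 mm over their backs; the gripper's body (75 mm by 177 mm) begins 78 mm behind the grasp point.
Start: joints at [1.018, 0.426, 0.074, 1.606, -0.034, 1.111, -0.067], TCP at [0.265, -0.621, 0.224] pointing down, gripper open.
Joint ranges: [-2.85, 2.85], [-0.5, 2.14], [-1.23, 1.37], [0.21, 2.46], [-1.02, 4.16], [0.16, 2.05], [-2.73, 2.73]. Speed limits (rad/s): [1.89, 1.89, 2.39, 2.39, 3.01, 3.01, 3.01].

## Interface

Orientations are given as a unit quaternion [w, x, y, z].
In Python, from plant import ctrl, gripper_to, vision gives the robot as it stands. Calls block until the motion is done:
- ctrl.reach(position, orientation): joint-space move of the TCP to a pose.
- ctrl.move_straight(position, max_speed=0.15, rot=None, guard=None): straight line of the TCP; rot=None keeps the orientation; max_speed is the mean speed in m/s. With guard (N) it stops when the force on the tool has changed by that much, and returns True; else False.
- ctrl.movej(angles): joint-space move.
- gripper_to(opening, grip_force=None): finger opening in m; grip_force is the grip in N (None keeps the last); returns when the fingers have stopped.
- ctrl.sleep(seconds).
- ctrl.inverse_kinematics(position, orientation): joint angles nearest the present ones, or None.
- ctrl.state(): the state.
- vision.grab_frame(name): name is "scene" or "top" or "wrist"; returns the picture (420x560x3 uint8, red, green, blue); there is no depth.
- vision.camera_params(name): a dict with "mtx" (3x3 intrinsics, pixels), "k1" (the pictures are not rectified: a ray, as slopes to the right and down, at radius r is drawn at 1 + k1 r^2 times it, then the intrinsics apply), "extrinsics" (4x4, takes a point from camera to world coordinates). Camera axes: x right, y down, z forward; pixel columns grow to the right and rows downward; lengths in m; the calibration is good to about 2 mm. A picture is of the moment at which its call begins: read the wrist's pose just before it. camera_params takes no time and is no camera call; for the wrist camera it gives the pose at the moment of the call.
A pose or a line that the arm cannot do raises ctrl.MotionError and nothing moves.
- ctrl.hand_in(): hands the job in; it is judged then, once.
The state is a dict: "time_s": time; "joint_pos": joint angles; "joint_vel": joint speeds; "joint_torque": joint torques, N m; "eef_pos": TCP position; "orientation": TCP orientation; "wrist_force": force on the tool from outside, world axes, zero at the start; "torque": the same for the moment, N m; "opening": finger opening in m; "finger_force": force on a finger pad.
Only numpy, scipy, OpenCV 4.12 (cv2) and the standard library are available. Lean on these libraries where they do the work, as an engineer would, in place of code of your own. Each camera call takes 0.05 s, during which the arm holds its last target. There are 200 camera calls.

## Task

Two hinged draining trays stand on the lab bench. Take the black handle of the tray that holds the blue bottle caps and lift that edge until both caps have slid out into the white basket behind it, then lower the tray gently all the way back down onto its rests and let go. Leave the tray with the orange caps down.

Things in the scene. Friction and masses are not known exactly. Their poses are not given: they have to be found in the camera images.
- wash_tray (a joint): tilt of the tray with the blue caps: 0 is level on its rests, growing as the handle is lifted, stop at 1.2 rad. It swings freely and falls if let go. Aluminium, 187 x 136 mm, rim 26 mm high, open at the hinge end, 0.4 kg; about 3 N lifts the handle. The caps begin to slide between 0.4 and 0.65 rad and run out within a second or so at 0.9 rad
- wash_handle (a point): middle of that tray's handle: a level black round bar 14 mm thick, 76 mm long, on arms 34 mm either side of the middle, 43 mm clear of the tray rim; 89 mm above the bench when down. The point is on the bar's axis and turns with the tray: y along the bar, x towards the hinge, z up when down. The hinge axis, parallel to the bar, is 222 mm from it along x and 14 mm below along z
- wash_stand (a point): fixed point on the white base board (8 mm thick) of that stand, midway between the two rest posts under the handle end of the tray; x points towards the hinge and basket, z up. The hinge is 150 mm along x. The white basket, fixed behind it, is centred 235 mm along x, 130 mm (x) by 134 mm (y) inside, floor level with this point; walls 42 mm high on the tray's side, 60 mm at the sides, 72 mm at the far side
- blue_a_center (a point): plain blue screw cap of a lab bottle, a disc 44 mm across and 24 mm tall, 25 g, lying flat in its tray at the start; the point is its centre (half-way up)
- blue_b_center (a point): the other blue screw cap of a lab bottle, a disc 44 mm across and 24 mm tall, 25 g, lying flat in its tray at the start; the point is its centre (half-way up)
- spare_tray (a joint): tilt of the other, equal tray on its own stand beside, which holds two orange caps: 0 is down; it has to stay down
There are look-alikes about, which are no part of the job. What is shaped like the part that bears blue_a_center but green or red is not meant.

How it is judged:
On the way:
1. with the tray held up (beyond 0.4 rad), both blue caps lie in the basket (value of joint wash_tray above 0.4 rad and x of blue_a_center in the frame of wash_stand between 0.17 and 0.3 m and y of blue_a_center in the frame of wash_stand between -0.066 and 0.066 m and z of each of blue_a_center, blue_b_center in the frame of wash_stand below 0.055 m and x of blue_b_center in the frame of wash_stand between 0.17 and 0.3 m and y of blue_b_center in the frame of wash_stand between -0.066 and 0.066 m), for 0.1 s.
At the end, for the whole second after the job is handed in: Both blue caps lie in the basket behind their tray (centres within its walls and below 55 mm over its floor), that tray is back down on its rests (within 0.05 rad of level) and still, the handle is let go, and the tray of orange caps is down (value of joint each of wash_tray, spare_tray below 0.05 rad and velocity of joint wash_tray between -0.1 and 0.1 rad/s and x of blue_a_center in the frame of wash_stand between 0.17 and 0.3 m and y of blue_a_center in the frame of wash_stand between -0.066 and 0.066 m and z of each of blue_a_center, blue_b_center in the frame of wash_stand below 0.055 m and x of blue_b_center in the frame of wash_stand between 0.17 and 0.3 m and y of blue_b_center in the frame of wash_stand between -0.066 and 0.066 m); the robot touches nothing.
It fails at once if the tray is dropped or slammed: it falls faster than 1.8 rad/s (0.4 m/s at the handle) (velocity of joint wash_tray below -1.8 rad/s).
It fails at once if the tray with the orange caps is lifted by more than 0.1 rad (value of joint spare_tray above 0.1 rad).
It also fails if it takes over 48 s, if anything falls off the work surface, if the arm or the gripper's body presses on something with over 40 N, if the wrist force passes 120 N, or if a joint passes its speed limit or range.

## Working session

There is one attempt and no reset: what is moved stays moved. The work goes in short steps, each a Python script; the robot and the scene stay as the last script left them, time stands still between calls to the robot, and variables do not carry over. Pictures are saved under pics/ and viewed, at most 10 in all, crops included, and the job is handed in when it is done.

```bash
mkdir -p pics; ls; python3 - <<'E'
from plant import ctrl,vision
import cv2
for n in ("scene","top"):
    im=vision.grab_frame(n); cv2.imwrite(f"pics/{n}0.png",im[:,:,::-1])
    p=vision.camera_params(n); print(n,p["mtx"].tolist(),p["k1"],p["extrinsics"].round(3).tolist())
s=ctrl.state();print(s["time_s"],s["eef_pos"],s["orientation"],s["wrist_force"])
E
```

```text
pics
scene [[484.4823735788699, 0.0, 280.387997191289], [0.0, 484.4823735788699, 210.73608347729171], [0.0, 0.0, 1.0]] -0.10055493001099793 [[-0.836, 0.442, -0.325, 0.891], [0.549, 0.679, -0.488, 0.447], [0.005, -0.586, -0.81, 0.876], [0.0, 0.0, 0.0, 1.0]]
top [[452.3820351084997, 0.0, 278.01881081364155], [0.0, 452.3820351084997, 210.3061398114747], [0.0, 0.0, 1.0]] -0.14491491539146653 [[-0.02, -0.989, 0.15, 0.479], [-0.999, 0.015, -0.033, -0.02], [0.031, -0.15, -0.988, 0.951], [0.0, 0.0, 0.0, 1.0]]
0.1 [ 0.26440744 -0.62066329  0.2238687 ] [-5.42378726e-04  9.79792155e-01  2.00017528e-01 -1.63252874e-04] [-0.08806817 -0.09014474  0.29170553]
```

View pics/top0.png

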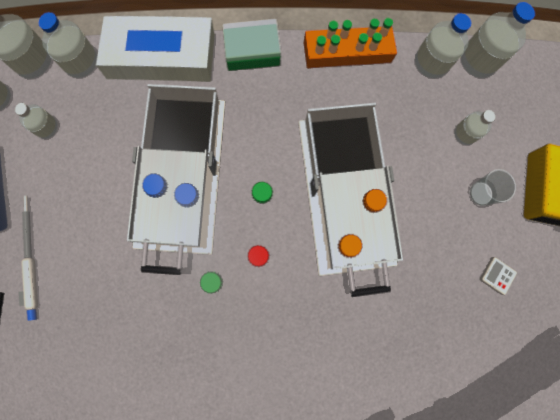

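View pics/scene0.png

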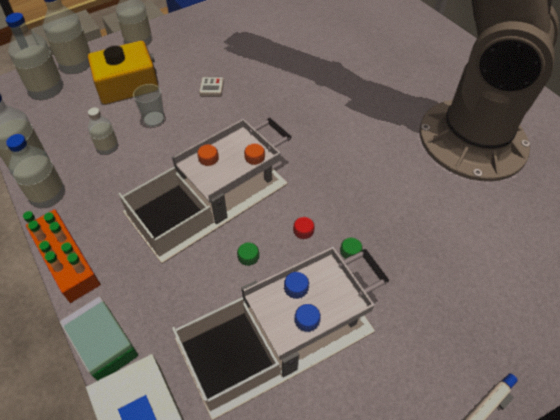

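Top view: the blue-cap tray is the left one, with its handle bar near (162,270) and caps at (153,185) and (186,195). Its basket is above it in the picture, farther from the robot. The orange tray is on the right, and loose green and red discs lie between the two. Next I'll measure these points.

```bash
cat >h.py <<'E'
import numpy as np,cv2
from plant import ctrl,vision,gripper_to
def ray(p,uv):
    K=p["mtx"];d=np.array([[p["k1"],0,0,0]],float)
    n=cv2.undistortPoints(np.array([[uv]],float),K,d)[0,0]
    E=p["extrinsics"];return E[:3,3],E[:3,:3]@np.array([n[0],n[1],1])
def onz(p,uv,z):
    o,d=ray(p,uv);return o+d*(z-o[2])/d[2]
def proj(p,X):
    E=p["extrinsics"];c=E[:3,:3].T@(np.asarray(X)-E[:3,3])
    return cv2.projectPoints(c.reshape(1,1,3),np.zeros(3),np.zeros(3),p["mtx"],np.array([[p["k1"],0,0,0]],float))[0][0,0]
def bar(im,roi,thr=45):
    x0,x1,y0,y1=roi
    m=(im[y0:y1,x0:x1].max(2)<thr).astype(np.uint8)
    n,l,s,c=cv2.connectedComponentsWithStats(m)
    k=1+np.argmax(s[1:,4]);ys,xs=np.where(l==k)
    b=cv2.minAreaRect(np.stack([xs+x0,ys+y0],1).astype(np.float32))
    P=cv2.boxPoints(b);e=[np.linalg.norm(P[1]-P[0]),np.linalg.norm(P[2]-P[1])]
    ends=((P[0]+P[1])/2,(P[2]+P[3])/2) if e[0]<e[1] else ((P[1]+P[2])/2,(P[3]+P[0])/2)
    return b,ends
def blues(im,roi):
    x0,x1,y0,y1=roi;h=cv2.cvtColor(im[y0:y1,x0:x1],cv2.COLOR_RGB2HSV)
    m=cv2.inRange(h,(105,120,60),(130,255,255))
    n,l,s,c=cv2.connectedComponentsWithStats(m)
    return [(c[i]+[x0,y0],s[i,4]) for i in range(1,n) if s[i,4]>60]
E
python3 - <<'E'
from h import *
for n,roi,rb in (("top",(130,195,258,285),(125,220,150,230)),("scene",(355,395,245,285),(250,360,250,340))):
    im=cv2.imread(f"pics/{n}0.png")[:,:,::-1];p=vision.camera_params(n)
    b,e=bar(im,roi);A,B=[onz(p,q,.089) for q in e]
    print(n,b,A.round(4),B.round(4),"len",np.linalg.norm(A-B),"mid",onz(p,b[0],.089).round(4))
    for c,a in blues(im,rb): print(" cap",c.round(),a,onz(p,c,.10).round(3))
E
```

```text
top ((159.53805541992188, 269.4670104980469), (35.33853530883789, 5.55726957321167), 4.085616588592529) [0.5014 0.2122 0.089 ] [0.496  0.1443 0.089 ] len 0.06808433620951485 mid [0.4987 0.1782 0.089 ]
 cap [153. 184.] 350 [0.661 0.191 0.1  ]
 cap [185. 193.] 316 [0.643 0.128 0.1  ]
scene ((374.0400085449219, 265.7200012207031), (38.399993896484375, 5.599998950958252), 53.13010025024414) [0.4957 0.136  0.089 ] [0.5016 0.2107 0.089 ] len 0.07485474684557335 mid [0.4987 0.1741 0.089 ]
 cap [296. 284.] 461 [0.645 0.13  0.1  ]
 cap [307. 317.] 496 [0.665 0.192 0.1  ]
```

```bash
cat >>h.py <<'E'
from scipy.spatial.transform import Rotation as R
def quat(d,s=1):
    y=np.array([d[0],d[1],0])*s;z=np.array([0,0,-1.]);M=np.stack([np.cross(y,z),y,z],1)
    return R.from_matrix(M).as_quat(scalar_first=True)
def arc(H,d,t):
    a=t+np.arctan2(14,222);r=np.hypot(.222,.014);d=np.array([d[0],d[1],0])
    hinge=H+.222*d-[0,0,.014]
    return hinge-r*np.cos(a)*d+[0,0,r*np.sin(a)]
E
python3 - <<'E'
from h import *
H=np.array([.4987,.1745,.089]);v=np.array([.0058,.0735]);v/=np.linalg.norm(v);d=np.array([v[1],-v[0]])
q0=np.array(ctrl.state()["joint_pos"])
for s in (1,-1):
    q=quat(d,s);print(s,q,[None if (j:=ctrl.inverse_kinematics(X,q)) is None else np.round(j,2).tolist() for X in [H+[0,0,.15],H,arc(H,d,.5),arc(H,d,.95)]])
ok=None
for s in (1,-1):
    q=quat(d,s)
    if ctrl.inverse_kinematics(H,q) is not None:
        ctrl.reach(H+[0,0,.15],q);break
gripper_to(.05,20)
p=vision.camera_params("wrist");im=vision.grab_frame("wrist");cv2.imwrite("pics/w1.png",im[:,:,::-1])
np.save("p.npy",p,allow_pickle=True)
print(s,ctrl.state()["time_s"],ctrl.state()["eef_pos"],"pred",proj(p,H),[proj(p,H+np.r_[v,0]*k) for k in(-.038,.038)])
E
```

```text
1 [0.         0.73439329 0.67872417 0.        ] [[0.29, 0.28, -0.88, 1.88, 0.24, 1.1, -0.75], [0.3, 0.53, -0.95, 2.01, 0.56, 0.89, -1.04], [0.24, 0.38, -0.82, 1.86, 0.32, 1.04, -0.79], [0.15, 0.39, -0.68, 1.64, 0.26, 1.2, -0.67]]
-1 [ 0.         -0.67872417  0.73439329  0.        ] [[0.4, 0.32, -1.02, 1.87, 0.3, 1.12, 2.33], [0.35, 0.57, -1.03, 2.01, 0.62, 0.92, 2.06], [0.38, 0.45, -1.02, 1.85, 0.43, 1.08, 2.26], [0.37, 0.49, -1.03, 1.63, 0.44, 1.27, 2.33]]
1 3.8917 [0.49874264 0.17451483 0.23904563] pred [280.82983749 198.53896185] [array([280.76227663, 233.08575647]), array([280.90007777, 161.81783832])]
```

View pics/w1.png

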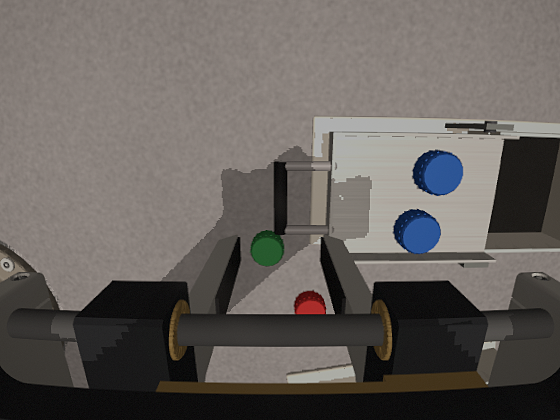

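The bar shows in the wrist picture at (280, 161–234), on the predicted (281, 162–233). I'll descend, grip and make a small test lift.

```bash
cat >>h.py <<'E'
H=np.array([.4987,.1745,.089]);v=np.array([.0058,.0735]);v/=np.linalg.norm(v);d=np.array([v[1],-v[0]])
def st(tag):
    s=ctrl.state();print(tag,round(s["time_s"],2),np.round(s["eef_pos"],4),np.round(s["wrist_force"],1),round(s["opening"],4),np.round(s["finger_force"],1))
E
python3 - <<'E'
from h import *
print(ctrl.move_straight(H,.12,guard=12));st("down")
gripper_to(0.0,25);st("grip")
for t in (.1,.2): ctrl.move_straight(arc(H,d,t),.06);st(t)
im=vision.grab_frame("scene");cv2.imwrite("pics/s1.png",im[:,:,::-1])
E
```

```text
False
down 5.29 [0.4991 0.1747 0.0896] [ 0.1  0.4 -0.3] 0.0502 0.0
grip 5.96 [0.4989 0.1745 0.089 ] [ 1.3 -0.3  1.4] 0.0133 25.0
0.1 6.47 [0.5013 0.1742 0.1113] [ 3.1  0.4 -2.6] 0.0132 25.0
0.2 6.99 [0.5058 0.1739 0.133 ] [-1.2 -0.7 -2.2] 0.0133 25.0
```

View pics/s1.png

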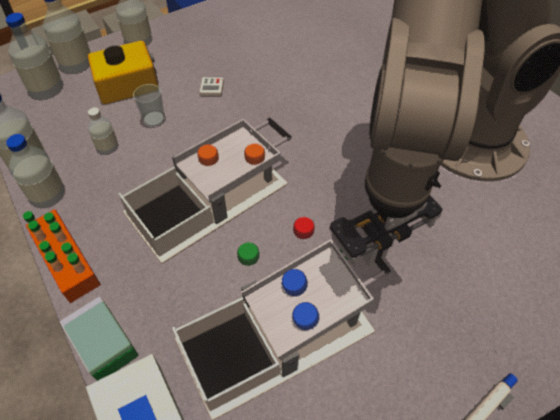

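```bash
python3 - <<'E'
from h import *
p=vision.camera_params("scene")
a=np.r_[v,0];D=np.r_[d,0]
print("tcp",proj(p,arc(H,d,.2)),"tip",proj(p,arc(H,d,.2)-[0,0,.019]),"down bar ends",[proj(p,H+k*a) for k in(-.038,.038)])
hinge=H+.222*D-[0,0,.014]
def tp(x,y,z,t): # tray-frame point rel. hinge
    return hinge-D*(x*np.cos(t)-z*np.sin(t))+a*y+np.array([0,0,x*np.sin(t)+z*np.cos(t)])
for t in(0,.05,.1,.2): print(t,[proj(p,tp(.172,y,.02,t)).round() for y in(-.068,.068)],[proj(p,tp(.222,k,.014,t)).round() for k in(-.038,.038)])
st("")
im=vision.grab_frame("scene");cv2.imwrite("pics/s2.png",cv2.resize(im[210:340,230:430,::-1],(800,520),interpolation=cv2.INTER_CUBIC))
E
```

```text
tcp [374.93186082 255.47814056] tip [373.20837452 260.82130748] down bar ends [array([362.72506372, 250.56703831]), array([386.12739633, 281.80101624])]
0 [array([332., 248.]), array([374., 306.])] [array([363., 251.]), array([386., 282.])]
0.05 [array([332., 246.]), array([374., 304.])] [array([363., 248.]), array([387., 279.])]
0.1 [array([332., 244.]), array([374., 302.])] [array([363., 245.]), array([387., 277.])]
0.2 [array([331., 240.]), array([373., 299.])] [array([363., 240.]), array([387., 272.])]
 7.04 [0.5057 0.1739 0.1328] [ 0.1 -1.6 -1.3] 0.0132 25.0
```

View pics/s2.png

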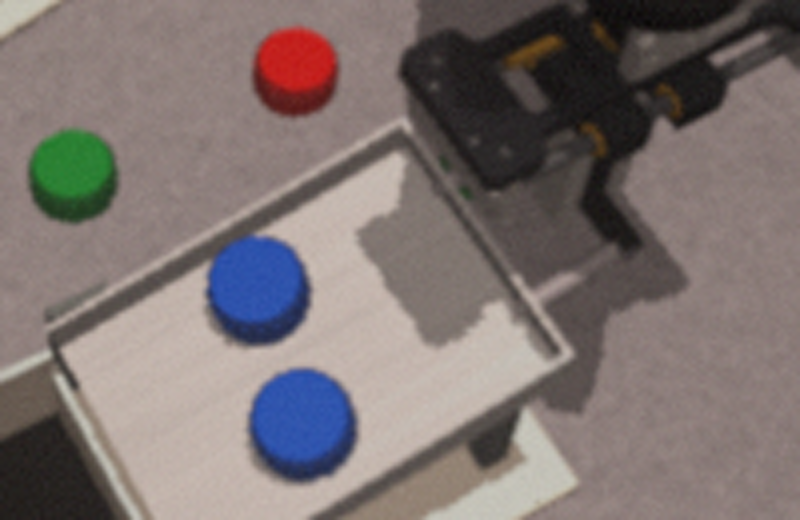

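The crop shows the bar's end at full-picture pixel (389,270), which matches the prediction for 0.2 rad (387,272), so the tray is lifted. I'll carry on up the arc.

```bash
python3 - <<'E'
from h import *
for t in np.arange(.3,.96,.13): ctrl.move_straight(arc(H,d,t),.07);st(round(t,2))
ctrl.sleep(1.5);st("wait")
for n in("top","scene"):
    im=vision.grab_frame(n);cv2.imwrite(f"pics/{n}3.png",im[:,:,::-1])
    p=vision.camera_params(n)
    for c,a in blues(im,(100,320,90,400)):
        X=onz(p,c,.025);r=X-(H+.072*np.r_[d,0]);print(n,c.round(),a,"stand xy",(r[:2]@d).round(3),(r[:2]@v).round(3))
E
```

```text
0.3 7.56 [0.5126 0.1733 0.1549] [-5.9 -1.5 -0.7] 0.0133 25.0
0.43 8.12 [0.5239 0.1724 0.181 ] [-9.2 -0.9  2.5] 0.0132 25.0
0.56 8.69 [0.5384 0.1713 0.2056] [-15.9  -3.2   9. ] 0.013 25.0
0.69 9.26 [0.5562 0.1701 0.2285] [-24.1  -4.   18.4] 0.0138 25.0
0.82 9.82 [0.5782 0.1686 0.2489] [-18.4  -3.9  18.5] 0.0129 25.0
0.95 10.39 [0.6026 0.1665 0.2659] [-11.2  -2.8  13.6] 0.0133 25.0
wait 11.89 [0.6025 0.1665 0.2658] [-9.5 -3.1 13.7] 0.0134 25.0
top [170. 116.] 390 stand xy 0.256 0.03
top [200. 117.] 404 stand xy 0.258 -0.036
scene [207. 343.] 553 stand xy 0.259 -0.037
scene [224. 374.] 594 stand xy 0.256 0.028
```

View pics/scene3.png

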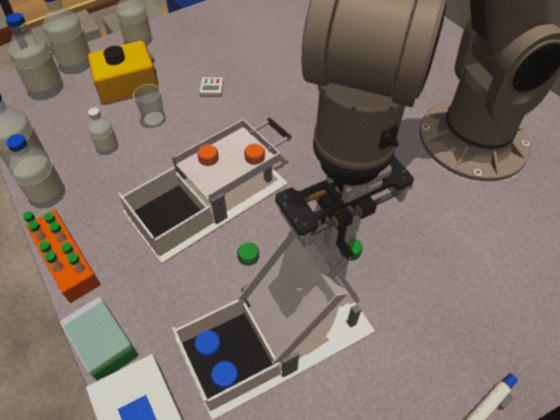

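Both caps lie in the basket, at (207,343) and (224,374). In the stand frame that is x≈0.257, y≈+0.03 and −0.037. Now lowering the tray.

```bash
python3 - <<'E'
from h import *
for t in (.82,.69,.56,.43,.3,.2,.1,.05): ctrl.move_straight(arc(H,d,t),.07);st(t)
print(ctrl.move_straight(arc(H,d,0)-[0,0,.002],.03,guard=12));st("down")
ctrl.sleep(.3)
im=vision.grab_frame("scene");cv2.imwrite("pics/s4.png",cv2.resize(im[210:340,230:430,::-1],(800,520),interpolation=cv2.INTER_CUBIC))
E
```

```text
0.82 12.56 [0.5792 0.1684 0.2483] [-7.1 -1.5  7.2] 0.0131 25.0
0.69 13.12 [0.5584 0.1701 0.2279] [-5.7  0.1  4.7] 0.013 25.0
0.56 13.69 [0.5404 0.1715 0.2053] [-2.3  1.7  1.9] 0.0132 25.0
0.43 14.26 [0.5251 0.1727 0.1805] [ 0.3  4.8 -0.7] 0.0129 25.0
0.3 14.82 [0.513  0.1736 0.1536] [ 1.5  4.  -3. ] 0.013 25.0
0.2 15.29 [0.506  0.174  0.1319] [ 3.7  4.7 -2. ] 0.0137 25.0
0.1 15.76 [0.5012 0.1743 0.1097] [ 3.7  4.4 -1.7] 0.013 25.0
0.05 16.07 [0.4997 0.1743 0.0985] [ 5.1  3.5 -2.8] 0.0129 25.0
True
down 16.47 [0.4989 0.1745 0.0879] [ 2.3  0.6 -2.8] 0.0128 25.0
```

View pics/s4.png

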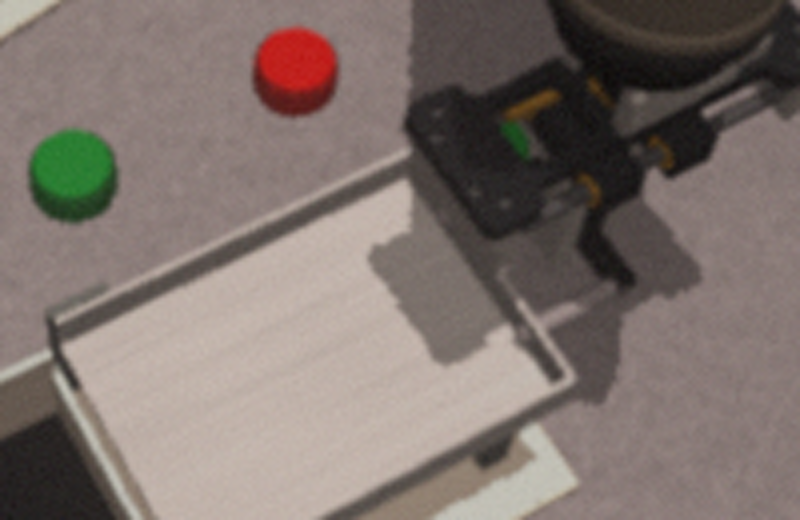

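The tray's near corner is at (373,304), against (374,306) predicted for level, and the guard tripped on contact with the rests. I'll open, retreat and check.

```bash
python3 - <<'E'
from h import *
gripper_to(.05);st("open")
ctrl.move_straight(H+[0,0,.16],.12);st("up")
ctrl.sleep(.5)
p=vision.camera_params("wrist");im=vision.grab_frame("wrist");cv2.imwrite("pics/w5.png",im[:,:,::-1])
b,e=bar(im,(262,300,150,240));print(b,[proj(p,H+np.r_[v,0]*k) for k in(-.038,.038)])
im=vision.grab_frame("scene");cv2.imwrite("pics/s5.png",im[:,:,::-1]);p=vision.camera_params("scene")
for c,a in blues(im,(100,320,200,400)):
    r=onz(p,c,.025)-(H+.072*np.r_[d,0]);print(c.round(),(r[:2]@d).round(3),(r[:2]@v).round(3))
E
```

```text
open 17.56 [0.4994 0.1751 0.089 ] [ 0.8  0.4 -0.1] 0.0505 0.0
up 19.04 [0.4984 0.1744 0.2484] [ 0.2 -0.6  0.3] 0.0499 0.0
((280.0, 196.0), (70.0, 12.0), 90.0) [array([280.60032758, 230.16357381]), array([280.74051977, 160.8562354 ])]
[207. 343.] 0.259 -0.038
[224. 374.] 0.256 0.028
```

View pics/s5.png

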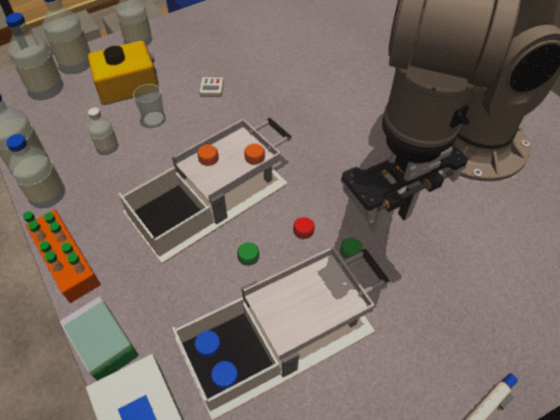

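The tray is down with its handle at (374,266), as at the start. Both blue caps are in the basket, the orange tray hasn't moved, and the gripper is clear.

```bash
python3 -c "
from plant import ctrl
print(ctrl.hand_in())"
```

```text
the job is handed in; nothing more can be done
None
```

The job is handed in at about 19 s of the 48 s allowed: both blue caps are in the basket, their tray is back down on its rests with the handle released, and the orange tray stayed down; the hand-in returned no verdict.

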